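# Nest the metal tumblers on their tray and cover them

### The job

Put the metal tumblers away: stand one upright in the round tray, nest the other two into it one upon the other so that all three make one straight stack, each fully seated, and close the top one with the metal lid, flat on its rim. Leave the stack standing on its own in the tray on the counter, and leave the mug, the glass and the timer where they are.

Things in the scene. Friction and masses are not known exactly. Their poses are not given: they have to be found in the camera images.
- tumbler1_mid (a point): one of three identical plain metal tumblers, upright, 120 g, 84 mm high. Lower half 48 to 51 mm wide; at 40 mm up a shoulder steps out to the upper half, 64 mm wide, 66 mm at the rim; wall 2.5 mm. A tumbler nested in another stops with its foot on the ledge inside the shoulder, 3 mm of play all round, standing 43 mm higher than the lower one. This point: on the axis, 42 mm above the foot; z up.
- tumbler2_mid (a point): one of three identical plain metal tumblers, upright, 120 g, 84 mm high. Lower half 48 to 51 mm wide; at 40 mm up a shoulder steps out to the upper half, 64 mm wide, 66 mm at the rim; wall 2.5 mm. A tumbler nested in another stops with its foot on the ledge inside the shoulder, 3 mm of play all round, standing 43 mm higher than the lower one. This point: on the axis, 42 mm above the foot; z up.
- tumbler3_mid (a point): one of three identical plain metal tumblers, upright, 120 g, 84 mm high. Lower half 48 to 51 mm wide; at 40 mm up a shoulder steps out to the upper half, 64 mm wide, 66 mm at the rim; wall 2.5 mm. A tumbler nested in another stops with its foot on the ledge inside the shoulder, 3 mm of play all round, standing 43 mm higher than the lower one. This point: on the axis, 42 mm above the foot; z up.
- tray_in (a point): shallow round tray of dark steel, 0.7 kg, standing loose on the counter: outer diameter 86 mm, rim 14 mm high, flat floor 3 mm thick and about 74 mm wide inside. This point: centre of the floor's upper face, where the stack's foot stands; z axis up.
- lid_knob (a point): metal lid, lying right way up on the counter: plug below 52 mm wide, 8 mm deep, that drops into a tumbler's mouth with 4 mm of play; disc 70 mm wide, 4 mm thick, that rests on the rim; on top an upright round black knob, 16 mm in diameter, 36 mm high, its top 48 mm above the plug's underside. This point: on the knob's axis, 34 mm above the plug's underside, 26 mm above the disc's underside; z up.
- mug: bystander: small cream mug with a handle, 63 x 88 x 49 mm, standing among the tumblers; origin at the centre of its underside. To be left alone.
- timer: bystander: round cream kitchen timer with a small grip on top, 60 x 60 x 52 mm, behind the tray; origin at the centre of its underside. To be left alone.
- glass: bystander: small plain drinking glass, 51 mm wide, 58 mm high, behind the tray; origin at the centre of its underside. To be left alone.

How it is judged (in metres and radians):
At the end, for the whole second after the job is handed in: One tumbler stands in the tray (within 18 mm of its centre), the second is seated in it and the third in the second (each 39 to 49 mm above the last, axes within 9 mm), the lid is down on the top rim (within 10 mm of the axis, 5 mm in height); all within 0.1 rad of upright, tray flat on the counter (angle between each of tumbler1_mid, tumbler2_mid, tumbler3_mid, lid_knob's own z axis and vertical below 0.1 rad and height (world z) of tray_in below 0.008 m and angle between tray_in's own z axis and vertical below 0.05 rad and ((horizontal distance between tumbler1_mid and tray_in below 0.018 m and z of tumbler1_mid in the frame of tray_in between 0.037 and 0.048 m and horizontal distance between tumbler2_mid and tumbler1_mid below 0.009 m and z of tumbler2_mid in the frame of tumbler1_mid between 0.039 and 0.049 m and horizontal distance between tumbler3_mid and tumbler2_mid below 0.009 m and z of tumbler3_mid in the frame of tumbler2_mid between 0.039 and 0.049 m and horizontal distance between lid_knob and tumbler3_mid below 0.01 m and z of lid_knob in the frame of tumbler3_mid between 0.063 and 0.073 m) or (horizontal distance between tumbler1_mid and tray_in below 0.018 m and z of tumbler1_mid in the frame of tray_in between 0.037 and 0.048 m and horizontal distance between tumbler3_mid and tumbler1_mid below 0.009 m and z of tumbler3_mid in the frame of tumbler1_mid between 0.039 and 0.049 m and horizontal distance between tumbler2_mid and tumbler3_mid below 0.009 m and z of tumbler2_mid in the frame of tumbler3_mid between 0.039 and 0.049 m and horizontal distance between lid_knob and tumbler2_mid below 0.01 m and z of lid_knob in the frame of tumbler2_mid between 0.063 and 0.073 m) or (horizontal distance between tumbler2_mid and tray_in below 0.018 m and z of tumbler2_mid in the frame of tray_in between 0.037 and 0.048 m and horizontal distance between tumbler1_mid and tumbler2_mid below 0.009 m and z of tumbler1_mid in the frame of tumbler2_mid between 0.039 and 0.049 m and horizontal distance between tumbler3_mid and tumbler1_mid below 0.009 m and z of tumbler3_mid in the frame of tumbler1_mid between 0.039 and 0.049 m and horizontal distance between lid_knob and tumbler3_mid below 0.01 m and z of lid_knob in the frame of tumbler3_mid between 0.063 and 0.073 m) or (horizontal distance between tumbler2_mid and tray_in below 0.018 m and z of tumbler2_mid in the frame of tray_in between 0.037 and 0.048 m and horizontal distance between tumbler3_mid and tumbler2_mid below 0.009 m and z of tumbler3_mid in the frame of tumbler2_mid between 0.039 and 0.049 m and horizontal distance between tumbler1_mid and tumbler3_mid below 0.009 m and z of tumbler1_mid in the frame of tumbler3_mid between 0.039 and 0.049 m and horizontal distance between lid_knob and tumbler1_mid below 0.01 m and z of lid_knob in the frame of tumbler1_mid between 0.063 and 0.073 m) or (horizontal distance between tumbler3_mid and tray_in below 0.018 m and z of tumbler3_mid in the frame of tray_in between 0.037 and 0.048 m and horizontal distance between tumbler1_mid and tumbler3_mid below 0.009 m and z of tumbler1_mid in the frame of tumbler3_mid between 0.039 and 0.049 m and horizontal distance between tumbler2_mid and tumbler1_mid below 0.009 m and z of tumbler2_mid in the frame of tumbler1_mid between 0.039 and 0.049 m and horizontal distance between lid_knob and tumbler2_mid below 0.01 m and z of lid_knob in the frame of tumbler2_mid between 0.063 and 0.073 m) or (horizontal distance between tumbler3_mid and tray_in below 0.018 m and z of tumbler3_mid in the frame of tray_in between 0.037 and 0.048 m and horizontal distance between tumbler2_mid and tumbler3_mid below 0.009 m and z of tumbler2_mid in the frame of tumbler3_mid between 0.039 and 0.049 m and horizontal distance between tumbler1_mid and tumbler2_mid below 0.009 m and z of tumbler1_mid in the frame of tumbler2_mid between 0.039 and 0.049 m and horizontal distance between lid_knob and tumbler1_mid below 0.01 m and z of lid_knob in the frame of tumbler1_mid between 0.063 and 0.073 m))); the robot touches nothing.
It fails at once if the mug is pushed away (over 30 mm) or tipped (over 0.35 rad) (distance of mug from where it was at the start of the episode above 0.03 m or angle between mug's own z axis and vertical above 0.35 rad).
It fails at once if the timer is pushed away (over 30 mm) or tipped (over 0.35 rad) (distance of timer from where it was at the start of the episode above 0.03 m or angle between timer's own z axis and vertical above 0.35 rad).
It fails at once if the glass is pushed away (over 30 mm) or tipped (over 0.35 rad) (distance of glass from where it was at the start of the episode above 0.03 m or angle between glass's own z axis and vertical above 0.35 rad).
It also fails if it takes over 72 s, if anything falls off the work surface, if the arm or the gripper's body presses on something with over 40 N, if the wrist force passes 120 N, or if a joint passes its speed limit or range.

### The arm

A 6-joint arm with a two-finger parallel gripper is mounted at the origin on a cart in front of the work surface, level with it; the furniture and walls round the work are solid. World frame = base frame: x ahead of the robot, y to its left, z up, the work surface at z = 0. Lengths are in m, angles in degrees, forces in N, time in s.
With the tool pointing down it reaches from about 0.275 to 0.75 m from the base axis. Payload 10.2 kg.
Tool frame: the origin (TCP) lies midway between the tips of the shut fingers; the grasp point (between the pads) lies grip_depth behind it (grip_depth is the distance from the TCP to the grasp point, in m); z points along the fingers, y is the line along which they close (so a half turn about z gives the same grasp; the last joint's range is limited). The gripper opens to 88 mm and grips with 3 to 60 N. Pads are 18 mm wide; open, the fingers measure 123 mm over their backs; the gripper's body (75 mm by 187 mm) begins 45 mm behind the grasp point.
Start: joints at [50.225, 17.928, 85.812, -0, 76.261, -12.8], TCP at [0.238, 0.468, 0.239] pointing down, gripper open.
Joint ranges: [-168.41, 168.41], [-55.51, 124.54], [10.69, 146.95], [-70.63, 250.63], [1, 178], [-165.06, 165.06]. Speed limits (degrees/s): [136.94, 136.94, 172.46, 180, 180, 180].

### API

Orientations are given as a 3x3 rotation matrix whose columns are the frame's x, y, z axes.
In Python, from station import * gives the robot as it stands. The module is installed in compiled form; this text tells all that it offers.
- The arm moves only by the tool servo_tool, never from a script. Its argument "series" is a list of rows, each a list of 3 entries, a list of its own where there are three numbers: the closure in counts, from 0 (fully open) to 255 (shut), then the shift along the tool's x, y, z in m, then the turn about the tool's z in rad. In form: [[gripper, [tx, ty, tz], yaw], ...]. A call has 1 to 12 rows; each row is the pose to reach, as a shift and turn from the pose commanded when the call began, along the tool's axes at that moment; what a row does not reach only later rows make up. A row lasts 1/8 s, in which the tool goes at most 62.5 mm and 10.7 degrees, less where a joint would pass 70% of its speed; a pose out of reach is approached as far as the arm can. A call with a gripper value outside its range is refused whole. The fingers move at their own pace and stop on an object; the grip force is fixed at half the most. Time passes only in rows, so rows that repeat a pose let the fingers close. It gives the time, the measured TCP pose, the force, the opening and the grip force at its end, in the units of the state.
- get_state(): the state, without advancing time (a new reading comes with each control period).
- grab_frame(name): name is "scene" or "side" or "wrist"; returns (picture, depth): 420x560x3 uint8, blue, green, red; 420x560 float32, m along the optical axis (not along the pixel's ray), 0 where there is no reading.
- camera_info(name): a dict with "fx", "fy", "cx", "cy" (pixels), "position" and "orientation" of the camera in the world; the wrist camera has in their place "mount" (4x4, takes a point from camera to tool coordinates, whose origin is the TCP and whose axes are the flange's). Camera axes: x right, y down, z forward; pixel columns grow to the right and rows downward; lengths in m; the calibration is good to about 2 mm. The wrist camera is an equidistant fisheye: a pixel r from the principal point sees the ray r / f radians off the axis. A picture is of the moment at which its call begins: read the wrist's pose just before it. camera_info takes no time and is no camera call.
- finish_job(): hands the job in; it is judged then, once.
The state is a dict: "clock": time; "q": joint angles; "joint_vel": joint speeds; "joint_efforts": joint torques, N m; "tool_pos": TCP position; "orientation": TCP orientation; "contact_force": force on the tool from outside, world axes, zero at the start; "torque": the same for the moment, N m; "gripper_width": opening from 0.0 (shut) to 1.0 (fully open); "grasp_force": force on a finger pad.
Only numpy, scipy, OpenCV 4.12 (cv2) and the standard library are available. Lean on these libraries where they do the work, as an engineer would, in place of code of your own. Each camera call takes 0.05 s, during which the arm holds its last target. There are 200 camera calls.

## Working session

There is one attempt and no reset: what is moved stays moved. The work goes in short steps, Python scripts to look and compute and a tool call to move; the robot and the scene stay as the last step left them, time stands still between calls to the robot, and variables do not carry over. Pictures are saved under pics/ and viewed, at most 10 in all, crops included, and the job is handed in when it is done.

Besides the shell and the picture viewer there is one more tool, called as name(argument=value, ...), one argument or row to a line, values as JSON. servo_tool: Moves the arm, as the interface text tells. Its arguments: {"type":"object","properties":{"series":{"type":"array"}},"required":["series"]}

```bash
mkdir -p pics
python3 - <<'E'
from station import *
import cv2,numpy as np
s=get_state();print(s)
for n in("scene","side"):
    p,d=grab_frame(n);cv2.imwrite(f"pics/{n}0.png",p);np.save(f"pics/{n}0.npy",d);print(n,camera_info(n))
print(camera_info("wrist"))
E
```

```text
{'clock': 0.0, 'q': array([ 5.02239248e+01,  1.79579443e+01,  8.58544266e+01, -1.55894709e-03,
        7.62601021e+01, -1.28008816e+01]), 'joint_vel': array([ 0.05905004, -0.00385991, -0.0123397 ,  0.14067247, -0.05814089,
       -0.0265916 ]), 'joint_efforts': array([ 2.41708713e-04, -4.02218413e+01, -2.52269286e+01,  6.94185449e-02,
        3.53222166e-02, -1.06952948e-04]), 'tool_pos': array([0.23800382, 0.46767221, 0.23817172]), 'orientation': array([[-8.91205836e-01,  4.53598430e-01, -7.88949955e-04],
       [ 4.53599044e-01,  8.91205324e-01, -9.89042312e-04],
       [ 2.54488360e-04, -1.23930723e-03, -9.99999200e-01]]), 'contact_force': array([ 0.16687667, -0.20167129, -0.67249228]), 'torque': array([ 0.02327037, -0.01474323,  0.03092005]), 'grasp_force': 0.0, 'gripper_width': 0.998453174281358}
scene {'fx': 522.9407624566386, 'fy': 522.9407624566386, 'cx': 281.905244695681, 'cy': 202.10642298694407, 'position': array([-0.37858645, -0.92865461,  0.7572756 ]), 'orientation': array([[ 0.74232772, -0.31565073,  0.59102807],
       [-0.66980257, -0.3262535 ,  0.66702561],
       [-0.01772214, -0.89102372, -0.45361069]])}
side {'fx': 402.3662616916856, 'fy': 402.3662616916856, 'cx': 279.2300821118197, 'cy': 212.01298229355467, 'position': array([ 0.1051995 , -0.84137466,  0.46941142]), 'orientation': array([[ 0.90989063, -0.14605003,  0.38828911],
       [-0.41478009, -0.3372427 ,  0.84511824],
       [ 0.00751812, -0.93001976, -0.36743261]])}
{'fx': 325.19226210127806, 'fy': 325.19226210127806, 'cx': 283.668866567737, 'cy': 204.9600164227415, 'mount': array([[ 4.67715954e-04, -9.50142089e-01, -3.11816920e-01,
         8.04092475e-02],
       [ 9.99999814e-01,  5.66478995e-04, -2.26157288e-04,
         8.69978617e-04],
       [ 3.91519293e-04, -3.11816756e-01,  9.50142177e-01,
        -1.46369515e-01],
       [ 0.00000000e+00,  0.00000000e+00,  0.00000000e+00,
         1.00000000e+00]])}
```

View pics/scene0.png

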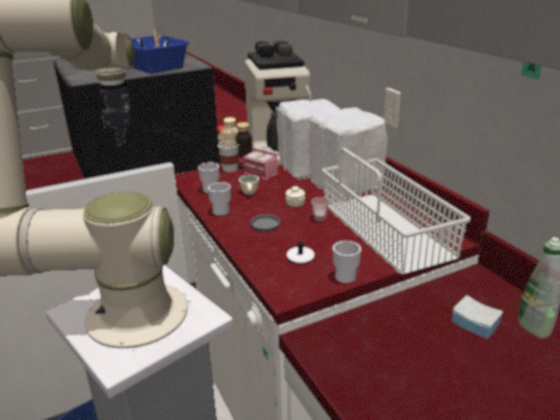

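View pics/side0.png

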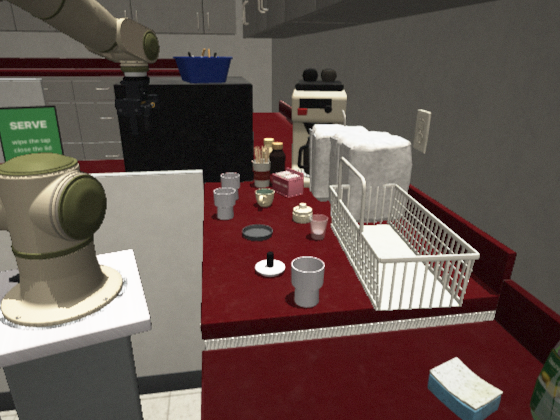

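The side view shows tumbler rims at about (230,176), (224,192) and (308,263). The tray is at (258,232), the lid knob at (270,258), the mug at (265,198), the timer at (302,213) and the glass at (318,225).

```bash
cat > h.py <<'E'
from station import *
import cv2,numpy as np
from scipy.optimize import least_squares
def ray(n,u,v,z):
    c=camera_info(n);d=c["orientation"]@np.array([(u-c["cx"])/c["fx"],(v-c["cy"])/c["fy"],1])
    return c["position"]+d*(z-c["position"][2])/d[2]
def cloud(n,D):
    c=camera_info(n);v,u=np.mgrid[:420,:560]
    P=np.stack([(u-c["cx"])/c["fx"]*D,(v-c["cy"])/c["fy"]*D,D],-1)@c["orientation"].T+c["position"]
    return P
E
python3 - <<'E'
from h import *
px={"t1":(.084,(208,168),(230,176)),"t2":(.084,(220,188),(224,192)),"t3":(.084,(347,249),(308,263)),"tray":(.014,(265,222),(258,231)),"knob":(.048,(300,243),(270,252)),"mug":(.049,(249,180),(265,192)),"timer":(.03,(295,197),(302,213)),"glass":(.058,(319,203),(319,218))}
C={n:cloud(n,np.load(f"pics/{n}0.npy")) for n in("scene","side")}
for k,(z,a,b) in px.items():
    for n,p in(("scene",a),("side",b)):
        e=ray(n,*p,z);P=C[n].reshape(-1,3)
        m=(np.hypot(*(P[:,:2]-e[:2]).T)<.05)&(P[:,2]>max(z-.012,.006))&(P[:,2]<z+.012)
        Q=P[m];
        r={"t":.032}.get(k[0],.03) if k in("t1","t2","t3") else None
        f=""
        if r and len(Q)>8:
            f=least_squares(lambda x:np.hypot(*(Q[:,:2]-x).T)-r,e[:2],loss="soft_l1",f_scale=.002).x.round(3)
        print(k,n,e.round(3),m.sum(),Q.mean(0).round(3),f)
for n in C:
    im=cv2.imread(f"pics/{n}0.png")
    a=im[150:290,180:390] if n=="scene" else im[165:310,200:350]
    a=cv2.resize(a,None,fx=600/a.shape[0]/(1.5 if n=="scene" else 1.5),fy=600/a.shape[0]/1.5,interpolation=3);cv2.imwrite(f"pics/{n}c.png",a)
E
```

```text
t1 scene [0.489 0.413 0.084] 114 [0.497 0.424 0.078] [0.497 0.425]
t1 side [0.497 0.41  0.084] 120 [0.501 0.422 0.078] [0.501 0.422]
t2 scene [0.427 0.261 0.084] 145 [0.429 0.271 0.078] [0.43  0.272]
t2 side [0.429 0.258 0.084] 150 [0.433 0.268 0.078] [0.433 0.269]
t3 scene [ 0.445 -0.232  0.084] 243 [ 0.446 -0.228  0.079] [ 0.446 -0.228]
t3 side [ 0.451 -0.227  0.084] 362 [ 0.449 -0.231  0.078] [ 0.449 -0.23 ]
tray scene [0.469 0.104 0.014] 151 [0.472 0.11  0.01 ] 
tray side [0.474 0.1   0.014] 166 [0.475 0.108 0.01 ] 
knob scene [ 0.423 -0.092  0.048] 33 [ 0.422 -0.091  0.044] 
knob side [ 0.428 -0.089  0.048] 45 [ 0.426 -0.094  0.043] 
mug scene [0.574 0.306 0.049] 124 [0.575 0.313 0.043] 
mug side [0.58  0.305 0.049] 121 [0.58  0.311 0.043] 
timer scene [0.622 0.138 0.03 ] 185 [0.625 0.144 0.031] 
timer side [0.628 0.135 0.03 ] 197 [0.631 0.139 0.031] 
glass scene [0.607 0.02  0.058] 118 [0.617 0.028 0.052] 
glass side [0.62  0.023 0.058] 152 [0.625 0.023 0.053]
```

View pics/scenec.png

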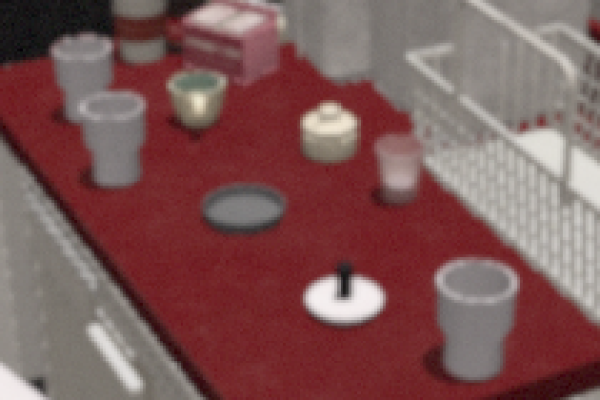

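The scene crop agrees: three tumblers upright, with the tray, lid and bystanders clear of each other. Next I move above tumbler 2, squaring the tool to world axes on the way.

servo_tool(
  series=[
    [0,[-0.262,-0.089,0.04],-0.47],
    [0,[-0.262,-0.089,0.04],-0.47],
    [0,[-0.262,-0.089,0.04],-0.47],
    [0,[-0.262,-0.089,0.04],-0.47],
    [0,[-0.262,-0.089,0.04],-0.47],
    [0,[-0.262,-0.089,0.06],-0.47],
    [0,[-0.262,-0.089,0.078],-0.47],
    [0,[-0.262,-0.089,0.078],-0.47],
  ],
)

```text
clock: 1.1
tool_pos: [0.4307, 0.2694, 0.1596]
orientation: [[-1.0, 0.001, -0.003], [0.001, 1.0, -0.001], [0.003, -0.001, -1.0]]
contact_force: [-0.1, -0.2, 0.5]
gripper_width: 1.002
grasp_force: 0.0
```

```bash
cat >> h.py <<'E'
def wrist(name):
    s=get_state();p,d=grab_frame("wrist");c=camera_info("wrist")
    R=s["orientation"];t=s["tool_pos"];M=c["mount"]
    v,u=np.mgrid[:420,:560];x=(u-c["cx"])/c["fx"];y=(v-c["cy"])/c["fy"];th=np.hypot(x,y)
    k=np.tan(th)/np.maximum(th,1e-9)
    P=np.stack([x*k*d,y*k*d,d],-1);P=P@M[:3,:3].T+M[:3,3];W=P@R.T+t
    W[d==0]=-9
    cv2.imwrite(f"pics/{name}.png",p)
    print("tcp",t.round(4),"F",s["contact_force"].round(1),"w",round(s["gripper_width"],3),"g",s["grasp_force"],"clk",s["clock"]);print(R.round(3).tolist())
    return p,d,W
def rim(W,c,z,r,tol=.006,rad=.045):
    P=W.reshape(-1,3);Q=P[(np.hypot(*(P[:,:2]-np.array(c)).T)<rad)&(abs(P[:,2]-z)<tol)]
    if len(Q)<10: return None
    f=least_squares(lambda x:np.hypot(*(Q[:,:2]-x).T)-r,c,loss="soft_l1",f_scale=.001)
    return f.x.round(4),len(Q),Q[:,2].mean().round(4),round(float(np.abs(f.fun).mean()),4)
E
python3 - <<'E'
import station
print([(n,getattr(station,n)) for n in dir(station) if n[0]!="_" and not callable(getattr(station,n))][:20])
from h import *
p,d,W=wrist("w1")
print("t2",rim(W,(.431,.270),.084,.032))
print("t1",rim(W,(.499,.423),.084,.032))
print("tray",rim(W,(.473,.107),.014,.041,.004,.055))
E
```

```text
[('grip_depth', 0.0187)]
tcp [0.4307 0.2694 0.1596] F [-0.1 -0.2  0.5] w 1.002 g 0.0 clk 1.1
[[-1.0, 0.001, -0.003], [0.001, 1.0, -0.001], [0.003, -0.001, -1.0]]
t2 (array([0.4334, 0.272 ]), 1317, np.float64(0.0831), 0.0009)
t1 (array([0.5023, 0.4247]), 414, np.float64(0.0824), 0.0007)
tray (array([0.4749, 0.1099]), 853, np.float64(0.0134), 0.0009)
```

View pics/w1.png

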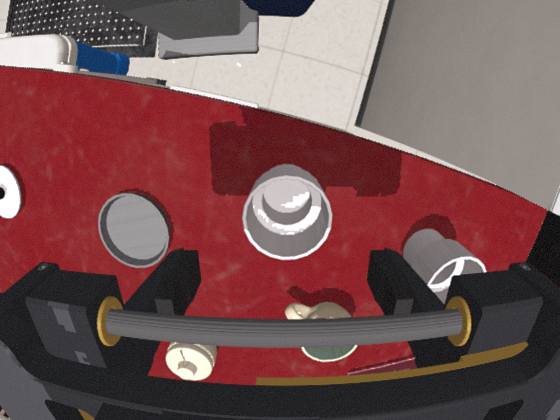

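The wrist view shows tumbler 2's rim centred at (287,217) between the open fingers, the tray at (134,228) and tumbler 1 at (455,270). I'll descend and grip.

servo_tool(
  series=[
    [0,[-0.003,0.003,0.03],0],
    [0,[-0.003,0.003,0.07],0],
    [0,[-0.003,0.003,0.1],0],
    [0,[-0.003,0.003,0.108],0],
    [0,[-0.003,0.003,0.108],0],
    [200,[-0.003,0.003,0.108],0],
    [200,[-0.003,0.003,0.108],0],
    [200,[-0.003,0.003,0.108],0],
    [200,[-0.003,0.003,0.108],0],
    [200,[-0.003,0.003,0.108],0],
  ],
)

```text
clock: 2.4
tool_pos: [0.4347, 0.2727, 0.0534]
orientation: [[-1.0, 0.001, 0.001], [0.001, 1.0, 0.0], [-0.001, 0.0, -1.0]]
contact_force: [-0.4, -1.4, 5.8]
gripper_width: 0.731
grasp_force: 29.9
```

servo_tool(
  series=[
    [200,[0,0,-0.03],0],
    [200,[-0.01,-0.04,-0.06],0],
    [200,[-0.025,-0.095,-0.06],0],
    [200,[-0.0415,-0.15,-0.06],0],
    [200,[-0.0415,-0.162,-0.05],0],
    [200,[-0.0415,-0.162,-0.03],0],
    [200,[-0.0415,-0.162,-0.015],0],
    [200,[-0.0415,-0.162,-0.007],0],
    [200,[-0.0415,-0.162,-0.003],0],
    [200,[-0.0415,-0.162,-0.003],0],
  ],
)

```text
clock: 3.65
tool_pos: [0.4761, 0.1109, 0.0563]
orientation: [[-1.0, 0.0, 0.001], [0.0, 1.0, -0.0], [-0.001, -0.0, -1.0]]
contact_force: [-0.7, -1.0, 1.2]
gripper_width: 0.731
grasp_force: 29.9
```

servo_tool(
  series=[
    [200,[0,0,0.001],0],
    [0,[0,0,0.001],0],
    [0,[0,0,0.001],0],
    [0,[0,0,0.001],0],
    [0,[0,0,0.001],0],
    [0,[0,0,-0.04],0],
    [0,[0,0,-0.09],0],
    [0,[0,0,-0.13],0],
    [0,[0,0,-0.13],0],
  ],
)

```text
clock: 4.78
tool_pos: [0.4768, 0.1107, 0.1883]
orientation: [[-1.0, 0.001, 0.006], [0.001, 1.0, -0.0], [-0.006, -0.0, -1.0]]
contact_force: [0.0, -0.5, 0.4]
gripper_width: 1.0
grasp_force: 0.0
```

Run:
```python
from h import *
p,d,W=wrist("w2")
print("t2",rim(W,(.475,.110),.087,.032))
print("t1",rim(W,(.502,.4247),.084,.032))
print("tray",rim(W,(.475,.110),.014,.041,.004,.055))
```

```text
tcp [0.4768 0.1107 0.1883] F [ 0.  -0.5  0.4] w 1.0 g 0.0 clk 4.775
[[-1.0, 0.001, 0.006], [0.001, 1.0, -0.0], [-0.006, -0.0, -1.0]]
t2 (array([0.4747, 0.1104]), 1061, np.float64(0.0861), 0.001)
t1 (array([0.5017, 0.4249]), 302, np.float64(0.082), 0.0008)
tray (array([0.4747, 0.1091]), 614, np.float64(0.0139), 0.0038)
```

servo_tool(
  series=[
    [0,[-0.005,0.06,0],0],
    [0,[-0.01,0.12,0],0],
    [0,[-0.016,0.18,0.01],0],
    [0,[-0.02,0.24,0.02],0],
    [0,[-0.026,0.3,0.026],0],
    [0,[-0.026,0.314,0.026],0],
    [0,[-0.026,0.314,0.026],0],
    [0,[-0.026,0.314,0.026],0],
  ],
)

```text
clock: 5.82
tool_pos: [0.5022, 0.4233, 0.1595]
orientation: [[-1.0, 0.002, -0.001], [0.002, 1.0, -0.001], [0.001, -0.001, -1.0]]
contact_force: [0.4, -0.5, -0.5]
gripper_width: 1.0
grasp_force: 0.0
```

Run:
```python
from h import *
p,d,W=wrist("w3")
print("t1",rim(W,(.502,.4247),.084,.032))
```

```text
tcp [0.5022 0.4233 0.1595] F [ 0.4 -0.5 -0.5] w 1.0 g 0.0 clk 5.825
[[-1.0, 0.002, -0.001], [0.002, 1.0, -0.001], [0.001, -0.001, -1.0]]
t1 (array([0.5017, 0.4252]), 1318, np.float64(0.0831), 0.0009)
```

servo_tool(
  series=[
    [0,[0,0.002,0.03],0],
    [0,[0,0.002,0.07],0],
    [0,[0,0.002,0.1],0],
    [0,[0,0.002,0.107],0],
    [0,[0,0.002,0.107],0],
    [200,[0,0.002,0.107],0],
    [200,[0,0.002,0.107],0],
    [200,[0,0.002,0.107],0],
    [200,[0,0.002,0.107],0],
    [200,[0,0.002,0.107],0],
    [200,[0,0.002,0.05],0],
    [200,[0,0.002,0.0],0],
  ],
)

```text
clock: 7.38
tool_pos: [0.5016, 0.4267, 0.1608]
orientation: [[-1.0, 0.001, -0.001], [0.001, 1.0, -0.0], [0.001, -0.0, -1.0]]
contact_force: [-0.1, 0.8, -0.6]
gripper_width: 0.718
grasp_force: 29.8
```

servo_tool(
  series=[
    [200,[0,0,0],0],
    [200,[0,0,0],0],
    [200,[0,0,0],0],
  ],
)

```text
clock: 7.75
tool_pos: [0.5013, 0.4263, 0.1577]
orientation: [[-1.0, 0.001, -0.003], [0.001, 1.0, -0.002], [0.003, -0.002, -1.0]]
contact_force: [0.2, -0.1, -1.9]
gripper_width: 0.718
grasp_force: 29.8
```

Run:
```python
from h import *
p,d,W=wrist("w4")
t=get_state()["tool_pos"]
r=rim(W,t[:2],t[2]+.032,.032,.008);print("t1",r,r[0]-t[:2])
```

```text
tcp [0.5013 0.4263 0.1577] F [ 0.2 -0.1 -1.9] w 0.718 g 29.79062377300579 clk 7.75
[[-1.0, 0.001, -0.003], [0.001, 1.0, -0.002], [0.003, -0.002, -1.0]]
t1 (array([0.501, 0.427]), 4266, np.float64(0.1885), 0.0025) [-0.00044426  0.00063   ]
```

View pics/w4.png

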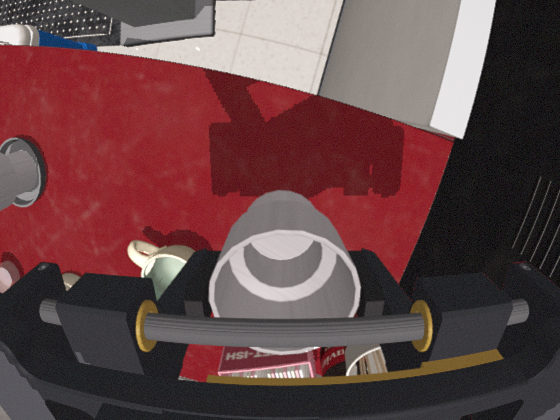

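The tumbler is held straight, rim centred about (285,290) between the fingers. Next I carry it over the stack.

servo_tool(
  series=[
    [200,[0,-0.02,-0.03],0],
    [200,[0.005,-0.08,-0.03],0],
    [200,[0.01,-0.14,-0.03],0],
    [200,[0.016,-0.2,-0.03],0],
    [200,[0.022,-0.26,-0.03],0],
    [200,[0.0265,-0.3,-0.03],0],
    [200,[0.0265,-0.316,-0.03],0],
    [200,[0.0265,-0.316,-0.03],0],
    [200,[0.0265,-0.316,-0.02],0],
    [200,[0.0265,-0.316,-0.02],0],
    [200,[0.0265,-0.316,-0.02],0],
  ],
)

```text
clock: 9.18
tool_pos: [0.4751, 0.1113, 0.1796]
orientation: [[-1.0, -0.0, -0.0], [-0.0, 1.0, 0.0], [0.0, 0.0, -1.0]]
contact_force: [0.0, 0.6, -0.8]
gripper_width: 0.722
grasp_force: 29.8
```

Run:
```python
from h import *
p,d,W=wrist("w5")
# scene views: compare axis of upper and lower tumbler
for n in("scene","side"):
    q,D=grab_frame(n);c=cloud(n,D).reshape(-1,3);cv2.imwrite(f"pics/{n}5.png",q)
    for z0,z1,r in((.045,.085,.0322),(.11,.145,.0248),(.155,.175,.032)):
        Q=c[(abs(c[:,0]-.475)<.045)&(abs(c[:,1]-.11)<.034)&(c[:,2]>z0)&(c[:,2]<z1)]
        f=least_squares(lambda x:np.hypot(*(Q[:,:2]-x).T)-r,(.475,.11),loss="soft_l1",f_scale=.001) if len(Q)>8 else None
        print(n,z0,len(Q),f and (f.x.round(4),np.abs(f.fun).mean().round(4)))
```

```text
tcp [0.4751 0.1113 0.1796] F [ 0.   0.6 -0.8] w 0.722 g 29.790357371675782 clk 9.175
[[-1.0, -0.0, -0.0], [-0.0, 1.0, 0.0], [0.0, 0.0, -1.0]]
scene 0.045 421 (array([0.4717, 0.1109]), np.float64(0.0022))
scene 0.11 108 (array([0.4719, 0.1117]), np.float64(0.0016))
scene 0.155 99 (array([0.4748, 0.1163]), np.float64(0.0034))
side 0.045 433 (array([0.4746, 0.1087]), np.float64(0.0013))
side 0.11 128 (array([0.4743, 0.1085]), np.float64(0.0011))
side 0.155 127 (array([0.4751, 0.1153]), np.float64(0.0036))
```

Both cameras put the upper and lower axes within 1 mm of each other, so I'm nesting it.

servo_tool(
  series=[
    [200,[0,0,0.02],0],
    [200,[0,0,0.035],0],
    [200,[0,0,0.045],0],
    [200,[0,0,0.055],0],
    [200,[0,0,0.065],0],
    [200,[0,0,0.072],0],
    [200,[0,0,0.077],0],
    [200,[0,0,0.08],0],
    [200,[0,0,0.08],0],
  ],
)

```text
clock: 10.45
tool_pos: [0.4752, 0.1107, 0.0997]
orientation: [[-1.0, 0.001, 0.0], [0.001, 1.0, -0.0], [-0.0, -0.0, -1.0]]
contact_force: [0.4, 0.3, -1.7]
gripper_width: 0.721
grasp_force: 29.8
```

servo_tool(
  series=[
    [200,[0,0,0.002],0],
    [200,[0,0,0.002],0],
    [0,[0,0,0.002],0],
    [0,[0,0,0.002],0],
    [0,[0,0,0.002],0],
    [0,[0,0,0.002],0],
    [0,[0,0,-0.03],0],
    [0,[0,0,-0.08],0],
    [0,[0,0,-0.13],0],
    [0,[0,0,-0.13],0],
    [0,[0,0,-0.13],0],
  ],
)

```text
clock: 11.82
tool_pos: [0.4748, 0.1107, 0.2288]
orientation: [[-1.0, 0.001, -0.001], [0.001, 1.0, 0.0], [0.001, 0.0, -1.0]]
contact_force: [0.5, 0.2, -0.0]
gripper_width: 0.999
grasp_force: 0.0
```

Run:
```python
from h import *
p,d,W=wrist("w6")
print("top",rim(W,(.475,.110),.130,.032))
print("lower",rim(W,(.475,.110),.087,.032))
print("tray",rim(W,(.475,.110),.014,.041,.004,.055))
```

```text
tcp [0.4748 0.1107 0.2288] F [ 0.5  0.2 -0. ] w 0.999 g 0.0 clk 11.825
[[-1.0, 0.001, -0.001], [0.001, 1.0, 0.0], [0.001, 0.0, -1.0]]
top (array([0.4748, 0.1102]), 1058, np.float64(0.1292), 0.001)
lower (array([0.469 , 0.1093]), 1442, np.float64(0.0877), 0.0045)
tray (array([0.4753, 0.109 ]), 404, np.float64(0.0137), 0.0009)
```

Seated (rim at 0.130). On to tumbler 3.

servo_tool(
  series=[
    [0,[0.005,-0.06,0],0],
    [0,[0.01,-0.12,0],0],
    [0,[0.015,-0.18,0.02],0],
    [0,[0.02,-0.24,0.04],0],
    [0,[0.024,-0.295,0.06],0],
    [0,[0.026,-0.335,0.069],0],
    [0,[0.026,-0.339,0.069],0],
    [0,[0.026,-0.339,0.069],0],
    [0,[0.026,-0.339,0.069],0],
  ],
)

```text
clock: 13.0
tool_pos: [0.4491, -0.2271, 0.1608]
orientation: [[-1.0, -0.001, -0.0], [-0.001, 1.0, 0.0], [0.0, 0.0, -1.0]]
contact_force: [0.4, 0.1, -0.3]
gripper_width: 1.001
grasp_force: 0.0
```

Run:
```python
from h import *
p,d,W=wrist("w7")
print("t3",rim(W,(.449,-.228),.084,.032))
print("disc",rim(W,(.424,-.092),.012,.035,.004,.045))
```

```text
tcp [ 0.4491 -0.2271  0.1608] F [ 0.4  0.1 -0.3] w 1.001 g 0.0 clk 13.0
[[-1.0, -0.001, -0.0], [-0.001, 1.0, 0.0], [0.0, 0.0, -1.0]]
t3 (array([ 0.4496, -0.2277]), 1298, np.float64(0.0831), 0.001)
disc (array([ 0.4329, -0.0796]), 2972, np.float64(0.0123), 0.0094)
```

servo_tool(
  series=[
    [0,[-0.0005,0,0.03],0],
    [0,[-0.0005,0,0.07],0],
    [0,[-0.0005,0,0.1],0],
    [0,[-0.0005,0,0.108],0],
    [0,[-0.0005,0,0.108],0],
    [200,[-0.0005,0,0.108],0],
    [200,[-0.0005,0,0.108],0],
    [200,[-0.0005,0,0.108],0],
    [200,[-0.0005,0,0.108],0],
    [200,[-0.0005,0,0.07],0],
    [200,[-0.0005,0,0.01],0],
    [200,[-0.0005,0,-0.05],0],
  ],
)

```text
clock: 14.55
tool_pos: [0.449, -0.2281, 0.2123]
orientation: [[-1.0, 0.001, -0.001], [0.001, 1.0, 0.001], [0.001, 0.001, -1.0]]
contact_force: [0.8, -1.0, -1.3]
gripper_width: 0.725
grasp_force: 30.0
```

servo_tool(
  series=[
    [200,[-0.003,0.05,-0.012],0],
    [200,[-0.008,0.11,-0.012],0],
    [200,[-0.013,0.17,-0.012],0],
    [200,[-0.018,0.23,-0.012],0],
    [200,[-0.022,0.29,-0.012],0],
    [200,[-0.0255,0.325,-0.012],0],
    [200,[-0.0255,0.338,-0.012],0],
    [200,[-0.0255,0.338,-0.012],0],
    [200,[-0.0255,0.338,-0.012],0],
    [200,[-0.0255,0.338,-0.012],0],
  ],
)

```text
clock: 15.8
tool_pos: [0.4753, 0.1087, 0.2227]
orientation: [[-1.0, 0.002, -0.0], [0.002, 1.0, -0.0], [0.0, -0.0, -1.0]]
contact_force: [-0.1, -0.9, -1.0]
gripper_width: 0.726
grasp_force: 30.0
```

Run:
```python
from h import *
p,d,W=wrist("w8")
for n in("scene","side"):
    q,D=grab_frame(n);c=cloud(n,D).reshape(-1,3);cv2.imwrite(f"pics/{n}8.png",q)
    for z0,z1,r in((.092,.128,.0322),(.177,.205,.0248)):
        Q=c[(abs(c[:,0]-.475)<.045)&(abs(c[:,1]-.11)<.034)&(c[:,2]>z0)&(c[:,2]<z1)]
        f=least_squares(lambda x:np.hypot(*(Q[:,:2]-x).T)-r,(.475,.11),loss="soft_l1",f_scale=.001) if len(Q)>8 else None
        print(n,z0,len(Q),f and (f.x.round(4),np.abs(f.fun).mean().round(4)))
```

```text
tcp [0.4753 0.1087 0.2227] F [-0.1 -0.9 -1. ] w 0.726 g 30.00278685707599 clk 15.8
[[-1.0, 0.002, -0.0], [0.002, 1.0, -0.0], [0.0, -0.0, -1.0]]
scene 0.092 397 (array([0.4716, 0.1108]), np.float64(0.0019))
scene 0.177 174 (array([0.4726, 0.1109]), np.float64(0.002))
side 0.092 391 (array([0.4746, 0.1084]), np.float64(0.0015))
side 0.177 204 (array([0.4753, 0.1085]), np.float64(0.0012))
```

servo_tool(
  series=[
    [200,[0.0005,0,0.02],0],
    [200,[0.0005,0,0.035],0],
    [200,[0.0005,0,0.045],0],
    [200,[0.0005,0,0.055],0],
    [200,[0.0005,0,0.065],0],
    [200,[0.0005,0,0.072],0],
    [200,[0.0005,0,0.077],0],
    [200,[0.0005,0,0.08],0],
    [200,[0.0005,0,0.081],0],
    [200,[0.0005,0,0.081],0],
  ],
)

```text
clock: 17.2
tool_pos: [0.4749, 0.1096, 0.1422]
orientation: [[-1.0, 0.001, 0.001], [0.001, 1.0, -0.0], [-0.001, -0.0, -1.0]]
contact_force: [-0.6, -0.0, 2.9]
gripper_width: 0.725
grasp_force: 29.9
```

Light contact (about 3–4 N) at the expected seat height. Release and back off upward.

servo_tool(
  series=[
    [200,[0,0,0],0],
    [0,[0,0,0],0],
    [0,[0,0,0],0],
    [0,[0,0,0],0],
    [0,[0,0,0],0],
    [0,[0,0,-0.03],0],
    [0,[0,0,-0.08],0],
    [0,[0,0,-0.12],0],
    [0,[0,0,-0.12],0],
    [0,[0,0,-0.12],0],
  ],
)

```text
clock: 18.45
tool_pos: [0.4743, 0.1097, 0.2608]
orientation: [[-1.0, 0.001, -0.001], [0.001, 1.0, 0.0], [0.001, 0.0, -1.0]]
contact_force: [-0.2, 0.2, 0.8]
gripper_width: 0.998
grasp_force: 0.0
```

Run:
```python
from h import *
p,d,W=wrist("w9")
print("top",rim(W,(.475,.110),.172,.032))
```

```text
tcp [0.4743 0.1097 0.2608] F [-0.2  0.2  0.8] w 0.998 g 0.0 clk 18.45
[[-1.0, 0.001, -0.001], [0.001, 1.0, 0.0], [0.001, 0.0, -1.0]]
top (array([0.4746, 0.1108]), 1244, np.float64(0.1718), 0.001)
```

Top rim at 0.173, so tumbler 3 is seated. On to the lid.

servo_tool(
  series=[
    [0,[0.01,-0.05,0],0],
    [0,[0.025,-0.1,0],0],
    [0,[0.035,-0.15,0.03],0],
    [0,[0.048,-0.19,0.07],0],
    [0,[0.048,-0.202,0.11],0],
    [0,[0.048,-0.202,0.12],0],
    [0,[0.048,-0.202,0.12],0],
    [0,[0.048,-0.202,0.12],0],
  ],
)

```text
clock: 19.5
tool_pos: [0.4272, -0.0919, 0.1428]
orientation: [[-1.0, -0.0, 0.002], [-0.0, 1.0, -0.001], [-0.002, -0.001, -1.0]]
contact_force: [0.4, -0.7, -0.3]
gripper_width: 1.0
grasp_force: 0.0
```

Run:
```python
from h import *
p,d,W=wrist("w10")
P=W.reshape(-1,3);e=np.array([.426,-.092])
k=P[(np.hypot(*(P[:,:2]-e).T)<.02)&(abs(P[:,2]-.048)<.006)];print("knob top",len(k),k.mean(0),k.min(0),k.max(0))
m=(np.hypot(*(W[...,:2]-e).T).T<.05)&(W[...,2]>.008)&(W[...,2]<.017)
c,_=cv2.findContours(m.astype("u1"),0,1);c=max(c,key=cv2.contourArea)[:,0];Q=W[c[:,1],c[:,0]]
f=least_squares(lambda x:np.hypot(*(Q[:,:2]-x).T)-.035,e,loss="soft_l1",f_scale=.001);print("disc",f.x,len(Q),np.abs(f.fun).mean(),Q[:,2].mean())
```

```text
tcp [ 0.4272 -0.0919  0.1428] F [ 0.4 -0.7 -0.3] w 1.0 g 0.0 clk 19.5
[[-1.0, -0.0, 0.002], [-0.0, 1.0, -0.001], [-0.002, -0.001, -1.0]]
knob top 312 [ 0.4273021  -0.08864834  0.047484  ] [ 0.42068683 -0.09608923  0.0420805 ] [ 0.43552034 -0.08104701  0.04964614]
disc [ 0.42853603 -0.08862021] 215 0.0008342881432209871 0.011955301883860677
```

View pics/w10.png

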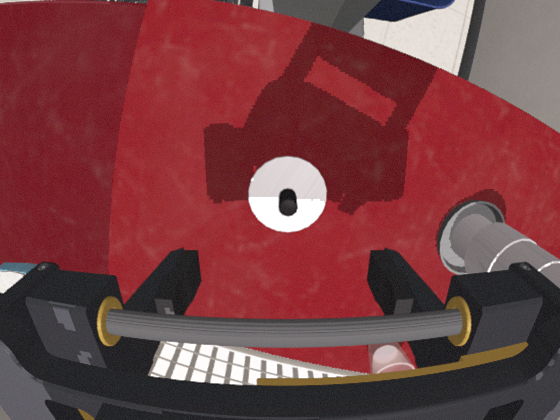

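The lid lies at (288,193) with its knob upright, about 3 mm off in y. I'll correct for that, descend and grip the knob.

servo_tool(
  series=[
    [0,[-0.0012,0.003,0.05],0],
    [0,[-0.0012,0.003,0.1],0],
    [0,[-0.0012,0.003,0.12],0],
    [0,[-0.0012,0.003,0.125],0],
    [0,[-0.0012,0.003,0.125],0],
    [255,[-0.0012,0.003,0.125],0],
    [255,[-0.0012,0.003,0.125],0],
    [255,[-0.0012,0.003,0.125],0],
    [255,[-0.0012,0.003,0.125],0],
    [255,[-0.0012,0.003,0.125],0],
    [255,[-0.0012,0.003,0.125],0],
    [255,[-0.0012,0.003,0.125],0],
  ],
)

```text
clock: 21.05
tool_pos: [0.4277, -0.0893, 0.0167]
orientation: [[-1.0, 0.001, -0.0], [0.001, 1.0, 0.0], [0.0, 0.0, -1.0]]
contact_force: [0.4, -0.6, 0.1]
gripper_width: 0.231
grasp_force: 0.0
```

servo_tool(
  series=[
    [255,[0,0,0],0],
    [255,[0,0,0],0],
  ],
)

```text
clock: 21.3
tool_pos: [0.4277, -0.0893, 0.0167]
orientation: [[-1.0, 0.001, -0.0], [0.001, 1.0, 0.0], [0.0, 0.0, -1.0]]
contact_force: [0.3, -1.0, 0.1]
gripper_width: 0.172
grasp_force: 30.0
```

servo_tool(
  series=[
    [255,[0,0,-0.03],0],
    [255,[0,0,-0.09],0],
    [255,[0,0,-0.15],0],
    [255,[-0.01,0.03,-0.208],0],
    [255,[-0.02,0.08,-0.208],0],
    [255,[-0.035,0.13,-0.208],0],
    [255,[-0.046,0.18,-0.208],0],
    [255,[-0.046,0.2,-0.208],0],
    [255,[-0.046,0.2,-0.208],0],
    [255,[-0.046,0.2,-0.208],0],
    [255,[-0.046,0.2,-0.208],0],
  ],
)

```text
clock: 22.68
tool_pos: [0.4739, 0.1098, 0.2247]
orientation: [[-1.0, 0.002, -0.0], [0.002, 1.0, -0.0], [0.0, -0.0, -1.0]]
contact_force: [0.5, -0.3, -0.9]
gripper_width: 0.174
grasp_force: 30.0
```

Run:
```python
from h import *
p,d,W=wrist("w11")
for n in("scene","side"):
    q,D=grab_frame(n);c=cloud(n,D).reshape(-1,3)
    a=q[110:250,195:335] if n=="scene" else q[95:250,180:335]
    cv2.imwrite(f"pics/{n}11.png",cv2.resize(a,(560,560),interpolation=3))
    for z0,z1,r in((.137,.17,.0322),(.206,.221,.035)):
        Q=c[(abs(c[:,0]-.475)<.045)&(abs(c[:,1]-.11)<.038)&(c[:,2]>z0)&(c[:,2]<z1)]
        f=least_squares(lambda x:np.hypot(*(Q[:,:2]-x).T)-r,(.475,.11),loss="soft_l1",f_scale=.001) if len(Q)>8 else None
        print(n,z0,len(Q),f and (f.x.round(4),np.abs(f.fun).mean().round(4)),Q.mean(0))
```

```text
tcp [0.4739 0.1098 0.2247] F [ 0.5 -0.3 -0.9] w 0.174 g 30.000031180679798 clk 22.675
[[-1.0, 0.002, -0.0], [0.002, 1.0, -0.0], [0.0, -0.0, -1.0]]
scene 0.137 387 (array([0.4716, 0.1115]), np.float64(0.0019)) [0.46704724 0.10708865 0.15607203]
scene 0.206 176 (array([0.4792, 0.1178]), np.float64(0.0069)) [0.46262891 0.10144931 0.21706291]
side 0.137 394 (array([0.4744, 0.1087]), np.float64(0.0014)) [0.47027479 0.09761138 0.15625619]
side 0.206 186 (array([0.4789, 0.1166]), np.float64(0.0071)) [0.46933597 0.09614452 0.21653282]
```

View pics/side11.png

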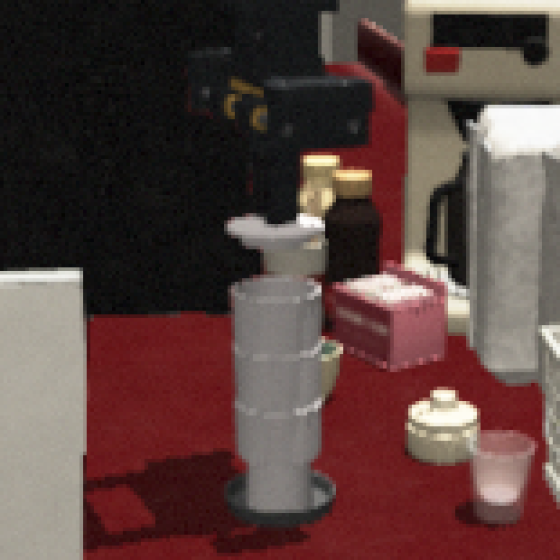

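The side crop shows a straight stack in the tray (rim centre x≈277) and the lid level above it (disc centre x≈276). Lowering the lid.

servo_tool(
  series=[
    [255,[0,0,0.015],0],
    [255,[0,0,0.025],0],
    [255,[0,0,0.031],0],
    [255,[0,0,0.036],0],
    [255,[0,0,0.04],0],
    [255,[0,0,0.042],0],
    [255,[0,0,0.043],0],
    [255,[0,0,0.043],0],
  ],
)

```text
clock: 23.82
tool_pos: [0.4739, 0.1107, 0.1818]
orientation: [[-1.0, 0.001, 0.0], [0.001, 1.0, -0.0], [-0.0, -0.0, -1.0]]
contact_force: [-0.7, 0.1, -1.5]
gripper_width: 0.175
grasp_force: 30.0
```

servo_tool(
  series=[
    [255,[0,0,0.001],0],
    [255,[0,0,0.001],0],
    [100,[0,0,0.001],0],
    [100,[0,0,0.001],0],
    [100,[0,0,0.001],0],
    [100,[0,0,0.001],0],
    [100,[0,0,-0.02],0],
    [100,[0,0,-0.06],0],
    [100,[0,0,-0.11],0],
    [100,[0,0,-0.11],0],
    [100,[0,0,-0.11],0],
  ],
)

```text
clock: 25.2
tool_pos: [0.4735, 0.1107, 0.2908]
orientation: [[-1.0, 0.001, -0.001], [0.001, 1.0, 0.0], [0.001, 0.0, -1.0]]
contact_force: [-1.0, -0.7, -0.9]
gripper_width: 0.606
grasp_force: 0.0
```

Run:
```python
from h import *
p,d,W=wrist("w12")
P=W.reshape(-1,3);e=np.array([.4746,.1105])
k=P[(np.hypot(*(P[:,:2]-e).T)<.02)&(P[:,2]>.207)&(P[:,2]<.22)];print("knob",len(k),k.mean(0),k.max(0))
q=P[(np.hypot(*(P[:,:2]-e).T)<.034)&(P[:,2]>.165)&(P[:,2]<.19)];print("disc",len(q),q.mean(0),np.linalg.lstsq(np.c_[q[:,:2]-e,np.ones(len(q))],q[:,2],rcond=None)[0])
q,D=grab_frame("side");cv2.imwrite("pics/side12.png",cv2.resize(q[95:250,180:335],(560,560),interpolation=3))
```

```text
tcp [0.4735 0.1107 0.2908] F [-1.  -0.7 -0.9] w 0.606 g 0.0 clk 25.2
[[-1.0, 0.001, -0.001], [0.001, 1.0, 0.0], [0.001, 0.0, -1.0]]
knob 350 [0.47364458 0.1111642  0.21240706] [0.48238071 0.11876717 0.2156006 ]
disc 4425 [0.47247602 0.11040829 0.1774042 ] [-0.00623333 -0.00412593  0.17739058]
```

View pics/side12.png

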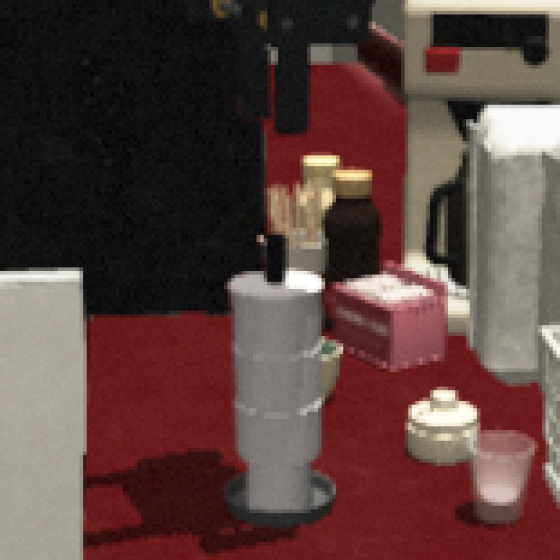

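The lid sits flat on the top rim, disc top at 0.177 at about (276,283). The stack stands straight and the gripper is clear, so I'm handing it in.

```bash
python3 -c "
from station import *
print(finish_job())"
```

```text
the job is handed in; nothing more can be done
None
```

The three tumblers are nested in a straight stack in the tray with the lid flat on top; I never touched the mug, glass or timer, and the job is handed in at about 25 s on the robot's clock (no verdict was returned).

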